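Clear the carrom board after the game

ROBOT

A 6-joint arm with a two-finger parallel gripper is mounted at the origin on the work surface. World frame = base frame: x ahead of the robot, y to its left, z up, the work surface at z = 0. Lengths are in m, angles in degrees, forces in N, time in s.
With the tool pointing down it reaches from about 0.375 to 0.9 m from the base axis. Payload 3.1 kg.
Tool frame: the origin (TCP) lies on the centre line of the jaws, within the pads' length; the fingertips stand 8 mm ahead of it and the grasp point (between the pads) lies 11 mm behind it (bot.tip_extent is the distance from the TCP to the fingertips, in m); z points along the fingers, y is the line along which they close (so a half turn about z gives the same grasp; the last joint's range is limited). The gripper opens to 87 mm and grips with 3 to 60 N. Pads are 19 mm wide; open, the fingers measure 117 mm over their backs; the gripper's body (75 mm by 190 mm) begins 51 mm behind the grasp point.
Start: joints at [61.679, 30.224, 82.088, -0, 67.689, -10.227], TCP at [0.194, 0.594, 0.231] pointing down, gripper open.
Joint ranges: [-176.69, 176.69], [-43.24, 126.21], [12.49, 139.97], [-82, 262], [0, 151.66], [-163.58, 163.58]. Speed limits (degrees/s): [159.86, 159.86, 180, 180, 180, 180].

INTERFACE

Orientations are given as a 3x3 rotation matrix whose columns are the frame's x, y, z axes.
In Python, from rig import bot, vision, workorder gives the robot as it stands.
- The arm moves only by the shell command python3 -m handwheel 'ROWS'. ROWS is JSON, a list of rows, each an object with "delta_rot": the turn, a rotation vector about the tool's x, y, z in rad, a list of three; "xyz": the shift along the tool's x, y, z in mm, a list of three; "hand": the closure, from -1 (fully open) to 1 (shut). A call has exactly 5 rows; each row is the pose to reach, as a shift and turn from the pose commanded when the call began, along the tool's axes at that moment; what a row does not reach only later rows make up. A row lasts 1/8 s, in which the tool goes at most 62.5 mm and 10.7 degrees, less where a joint would pass 70% of its speed; a pose out of reach is approached as far as the arm can. A call with a gripper value outside its range is refused whole. The fingers move at their own pace and stop on an object; the grip force is fixed at half the most. Time passes only in rows, so rows that repeat a pose let the fingers close, or fill a call up. It gives the time, the measured TCP pose, the force, the opening and the grip force at its end, in the units of the state.
- bot.read_state(): the state, without advancing time (a new reading comes with each control period).
- vision.capture(name): name is "side" or "top"; returns the picture (420x560x3 uint8, red, green, blue); there is no depth.
- vision.camera_model(name): a dict with "camera_matrix" (3x3 intrinsics, pixels), "dist_coeffs" ([k1, k2, p1, p2, k3] as OpenCV has them; the pictures are not rectified), "camera_from_world" (4x4, takes a point from world to camera coordinates). Camera axes: x right, y up, looking along -z (the intrinsics and any distortion apply to the point x, -y, -z); pixel columns grow to the right and rows downward; lengths in m; the calibration is good to about 2 mm. A picture is of the moment at which its call begins. camera_model takes no time and is no camera call.
- workorder.hand_in(): hands the job in; it is judged then, once.
The state is a dict: "time_s": time; "joint_positions": joint angles; "qvel": joint speeds; "tau": joint torques, N m; "position": TCP position; "tcp_rot": TCP orientation; "force": force on the tool from outside, world axes, zero at the start; "moment": the same for the moment, N m; "opening": opening from 0.0 (shut) to 1.0 (fully open); "grasp_force": force on a finger pad.
Only numpy, scipy, OpenCV 4.12 (cv2) and the standard library are available. Lean on these libraries where they do the work, as an engineer would, in place of code of your own. Each camera call takes 0.05 s, during which the arm holds its last target. There are 200 camera calls.

TASK

The game is over, so sort what is left on the carrom board: put the two small wooden carrom men into the open coin box, lay the larger red striker flat in the empty bay of the pulled-out drawer, and stand the two steel tumblers upright on the green coaster tray, one inside each moulded ring. Set the tumblers down rather than dropping them, and leave the matchbox and the little steel bowl where they are.

Things in the scene. Friction and masses are not known exactly. Their poses are not given: they have to be found in the camera images.
- man_a: loose carrom man: turned dark wood disc, 32 mm across and 9 mm thick, lying flat on the carrom board (board surface 95 mm above the work surface). About 12 g. Origin: centre of its underside, z up. The two men are alike.
- man_b: loose carrom man: turned dark wood disc, 32 mm across and 9 mm thick, lying flat on the carrom board (board surface 95 mm above the work surface). About 12 g. Origin: centre of its underside, z up. The two men are alike.
- striker: loose carrom striker: red acrylic disc, 41 mm across (larger than the men) and 10 mm thick, lying flat on the carrom board. About 20 g. Origin: centre of its underside, z up.
- tumbler_a: loose stainless steel tumbler, standing upright and empty: 70 mm tall, 48 mm across the base, widening evenly to 60 mm at the rim, wall 3 mm, about 100 g. Origin: centre of its underside, z up. The two tumblers are alike.
- tumbler_b: loose stainless steel tumbler, standing upright and empty: 70 mm tall, 48 mm across the base, widening evenly to 60 mm at the rim, wall 3 mm, about 100 g. Origin: centre of its underside, z up. The two tumblers are alike.
- coin_box: round clear plastic coin box, open, fixed, on the board: 108 mm across outside, 100 mm inside, 48 mm tall, white screw thread round the mouth. A flat layer of seven men already covers its floor; the top of that layer is 14 mm above the box's underside. Origin: centre of its underside, z up.
- tray: green plastic coaster tray, fixed, on the board: 110 mm (its x) by 240 mm (its y), rim 10 mm high, floor 5 mm above its underside. Two round moulded rings, each 70 mm across inside and 2 mm high, with a white dot in the middle, are centred at x = 0, y = +60 and -60 mm. Origin: centre of its underside, z up.
- drawer: wooden drawer, fixed, pulled out from under the board's left (+y) edge. Two bays; the one nearer the robot is empty (96 mm in x, 116 in y, walls 34 mm high), the other holds a score pad. Origin: centre of the empty bay's floor, 46 mm above the work surface; x, y along its sides, z up. The board's border (top 115 mm above the work surface) ends 70 to 90 mm to the -y side of the bay's centre.
- matchbox: bystander: small cardboard matchbox 52 x 36 x 14 mm lying among the things on the board. Origin: centre of its underside.
- katori: bystander: little steel bowl (katori) of cardamom, 70 mm across and 28 mm high, standing among the things on the board. Origin: centre of its underside.
Things that resemble listed ones, but are neither listed nor needed, are in the scene too. Leave any orange or pink look-alike of the tumbler_b alone.

How it is judged:
By the outcome, as a careful person would: the job done as asked, in the order asked, and still so for the second after the job is handed in, with the robot touching nothing.
It also fails if it takes over 104 s, if anything falls off the work surface, if the arm or the gripper's body presses on something with over 40 N, if the wrist force passes 120 N, or if a joint passes its speed limit or range.

## Working session

There is one attempt and no reset: what is moved stays moved. The work goes in short steps, Python scripts to look and compute and a shell command to move; the robot and the scene stay as the last step left them, time stands still between calls to the robot, and variables do not carry over. Pictures are saved under pics/ and viewed, at most 14 in all, crops included, and the job is handed in when it is done.

```bash
ls; mkdir -p pics
python3 - <<'E'
from rig import bot, vision
import cv2, numpy as np
for n in("top","side"):
    im=vision.capture(n); cv2.imwrite(f"pics/{n}0.png",cv2.resize(im[:,:,::-1],(784,588),interpolation=cv2.INTER_CUBIC)); np.save(f"{n}0.npy",im)
    m=vision.camera_model(n); print({k:np.round(v,3).tolist() for k,v in m.items()})
s=bot.read_state(); print(s, bot.tip_extent)
E
```

```text
pics
{'camera_matrix': [[437.087, 0.0, 277.116], [0.0, 437.087, 211.856], [0.0, 0.0, 1.0]], 'dist_coeffs': [-0.086, 0.0, 0.0, 0.0, 0.0], 'camera_from_world': [[0.07, -0.998, -0.004, -0.093], [0.975, 0.067, 0.212, -0.613], [-0.211, -0.019, 0.977, -1.006], [0.0, 0.0, 0.0, 1.0]]}
{'camera_matrix': [[436.704, 0.0, 284.319], [0.0, 436.704, 216.872], [0.0, 0.0, 1.0]], 'dist_coeffs': [-0.054, 0.0, 0.0, 0.0, 0.0], 'camera_from_world': [[-0.995, -0.095, -0.013, 0.603], [0.037, -0.504, 0.863, -0.135], [-0.089, 0.858, 0.505, -0.96], [0.0, 0.0, 0.0, 1.0]]}
{'time_s': 0.1, 'joint_positions': array([ 6.16786455e+01,  3.02759248e+01,  8.21473564e+01, -8.28030976e-04,
        6.76896326e+01, -1.02281736e+01]), 'qvel': array([ 0.04446464, -0.06428971, -0.12628545,  0.02435044,  0.01342915,
       -0.0962087 ]), 'tau': array([-7.87905883e-04, -4.40985024e+01, -1.77149910e+01,  6.34404388e-02,
        5.34057396e-02, -4.33777336e-05]), 'position': array([0.19378277, 0.59353587, 0.22965434]), 'tcp_rot': array([[-9.50554252e-01,  3.10557178e-01, -9.23169923e-04],
       [ 3.10558368e-01,  9.50552717e-01, -1.74116485e-03],
       [ 3.36790436e-04, -1.94176980e-03, -9.99998058e-01]]), 'force': array([ 0.74430042, -0.22784723,  0.57580945]), 'moment': array([ 0.00506102, -0.04973873, -0.00830406]), 'grasp_force': 0.0, 'opening': 1.0009526699524935} 0.008
```

View pics/top0.png

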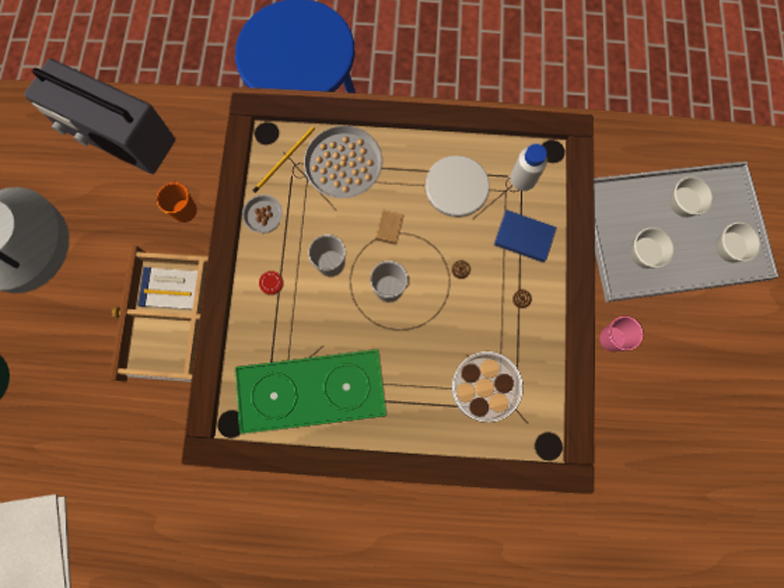

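View pics/side0.png

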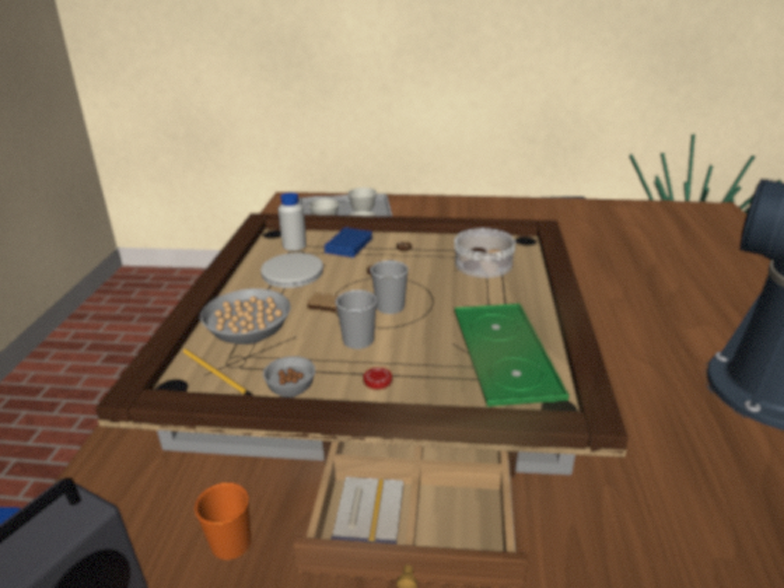

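The top view shows the men near (461,269) and (522,298), the striker at (271,282), and the tumblers at (327,252) and (389,281). The box is at (487,386), the tray dots at (273,396) and (346,387), and the empty bay at (163,345), all in 1.4x pixels. The side view agrees. Next I'll measure them with masks.

```bash
cat > h.py <<'E'
import numpy as np, cv2
from rig import bot, vision
def ray(n,uv):
    m=vision.camera_model(n); K=np.array(m["camera_matrix"]);d=np.array(m["dist_coeffs"]);T=np.array(m["camera_from_world"])
    p=cv2.undistortPoints(np.array(uv,float).reshape(-1,1,2),K,d).reshape(-1,2)
    v=np.c_[p[:,0],-p[:,1],-np.ones(len(p))]@T[:3,:3]
    return -T[:3,:3].T@T[:3,3], v
def plane(n,uv,z):
    c,v=ray(n,uv); return c+v*((z-c[2])/v[:,2])[:,None]
def proj(n,P):
    m=vision.camera_model(n); K=np.array(m["camera_matrix"]);d=np.array(m["dist_coeffs"]);T=np.array(m["camera_from_world"])
    q=np.atleast_2d(P)@T[:3,:3].T+T[:3,3]; q=q*[1,-1,-1]
    return cv2.projectPoints(q,np.zeros(3),np.zeros(3),K,d)[0].reshape(-1,2)
def blobs(mask,roi,amin=15):
    x0,y0,x1,y1=roi; m=np.zeros_like(mask);m[y0:y1,x0:x1]=mask[y0:y1,x0:x1]
    cs,_=cv2.findContours(m,cv2.RETR_EXTERNAL,cv2.CHAIN_APPROX_NONE)
    return sorted([c for c in cs if cv2.contourArea(c)>amin],key=cv2.contourArea)[::-1]
def circ(n,c,z):
    "world circle fit of contour on plane z"
    P=plane(n,c.reshape(-1,2),z)[:,:2]; (e,ax,a)=cv2.fitEllipse((P*1000).astype(np.float32)); return np.round(e,1),np.round(ax,1)
E
python3 - <<'E'
from h import *
im=np.load("top0.npy"); hsv=cv2.cvtColor(im,cv2.COLOR_RGB2HSV); s=1/1.4
print("cam",plane("top",[[0,0]],0)*0+ray("top",[[0,0]])[0])
def R(x0,y0,x1,y1): return [int(v*s) for v in(x0,y0,x1,y1)]
red=cv2.inRange(hsv,(0,170,80),(6,255,255))|cv2.inRange(hsv,(172,150,80),(180,255,255))
for c in blobs(red,R(250,265,292,300)): print("striker",circ("top",c,.105))
dark=cv2.inRange(hsv,(0,0,0),(180,255,120))
for r in((445,255,478,285),(508,285,538,313)):
    for c in blobs(dark,R(*r)): print("man",circ("top",c,.104),c.reshape(-1,2).mean(0))
green=cv2.inRange(hsv,(50,100,40),(80,255,255))
c=blobs(green,R(220,340,400,440))[0]; b=cv2.minAreaRect((plane("top",c.reshape(-1,2),.105)[:,:2]*1000).astype(np.float32)); print("tray",b)
w=cv2.inRange(hsv,(0,0,150),(180,70,255))
for c in blobs(w,R(225,345,395,435),2): print("dot",plane("top",[c.reshape(-1,2).mean(0)],.1)[0].round(4))
gr=cv2.inRange(hsv,(0,0,0),(180,60,255))
for r in((305,228,352,280),(366,255,415,307),(445,340,530,428),(240,190,285,235)):
    for c in blobs(gr,R(*r),100): print("grey",r,cv2.boundingRect(c),circ("top",c,.165 if r[0]<400 else .143))
crop=im[130:310,80:400,::-1]; cv2.imwrite("pics/crop0.png",cv2.resize(crop,(800,450),interpolation=cv2.INTER_CUBIC))
bay=np.array([[134,316],[195,321],[191,373],[127,370]])*s; print("bay rim80",plane("top",bay,.08).round(3)[:,:2].tolist())
side=np.load("side0.npy"); hs=cv2.cvtColor(side,cv2.COLOR_RGB2HSV)
red=cv2.inRange(hs,(0,170,80),(6,255,255))|cv2.inRange(hs,(172,150,80),(180,255,255))
for c in blobs(red,R(355,360,400,395)): print("striker side",circ("side",c,.1025))
E
```

```text
cam [[ 0.39131324 -0.0710495   1.11252642]]
striker (array([620.5, 150.2]), array([37.5, 38.5]))
man (array([ 666.4, -171.5]), array([28.9, 30.4])) [329.         192.02777778]
man (array([ 622.7, -276.9]), array([28. , 38.8])) [372.17391304 212.84782609]
tray ((443.2557373046875, 67.40300750732422), (109.4990234375, 240.44076538085938), 11.104166030883789)
dot [0.4548 0.0073 0.1   ]
dot [0.4316 0.125  0.1   ]
grey (305, 228, 352, 280) (221, 167, 26, 30) (array([660.4,  50.6]), array([56. , 66.6]))
grey (366, 255, 415, 307) (265, 186, 26, 29) (array([624. , -51.4]), array([55.7, 63.9]))
grey (445, 340, 530, 428) (323, 251, 50, 50) (array([ 468.3, -217.7]), array([108.4, 110. ]))
grey (240, 190, 285, 235) (173, 139, 28, 27) (array([722.2, 164.7]), array([63.1, 64.5]))
bay rim80 [[0.55, 0.389], [0.549, 0.279], [0.459, 0.274], [0.455, 0.387]]
striker side (array([619.9, 146.4]), array([35.3, 50.9]))
striker side (array([619.5, 146.1]), array([18.7, 21.4]))
```

View pics/crop0.png

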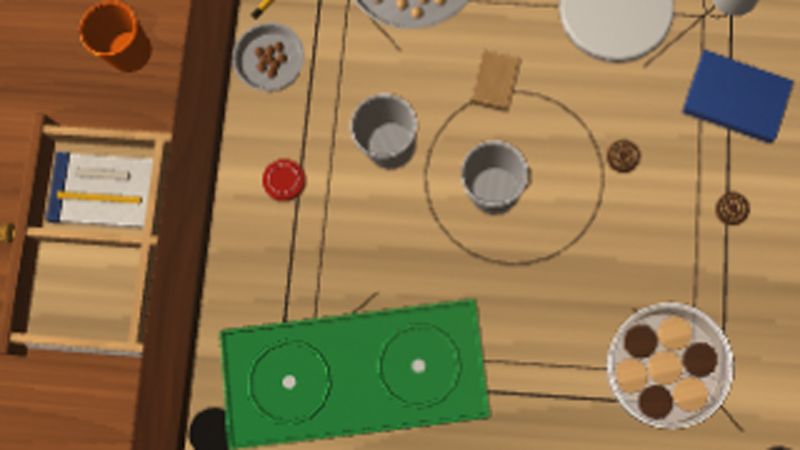

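The crop (2.5x, offset 80,130) shows tumbler rims centred at about (384,127) and (495,174), plain with no handles. The men are at (623,156) and (732,208). The bay's inside corners are at about (36,240), (146,245), (137,340) and (30,335). I'll cross-check rims, bay and box using both views.

Run:
```python
from h import *
s=1/1.4
C=lambda *p: np.array(p)/2.5+[80,130]
print("rims top",plane("top",C((384.5,127),(495,174)),.165).round(4).tolist())
print("rims side",plane("side",np.array([(356.5,303),(390,271)])*s,.165).round(4).tolist())
print("men",plane("top",C((623.5,156),(732.5,208)),.102).round(4).tolist())
print("bay top rim-in",plane("top",C((36,240),(146,245),(137,340),(30,335)),.08).round(3)[:,:2].tolist())
print("bay side rim-in",plane("side",np.array([(421,471),(501,472),(506,550),(415,548)])*s,.08).round(3)[:,:2].tolist())
print("box top",plane("top",C((670,365)),.143).round(3),"side",plane("side",np.array([(485,248)])*s,.143).round(3))
print("border top",plane("top",C((155,260),(140,380)),.115).round(3).tolist())
print("striker top",plane("top",C((284,179)),.103).round(4),"matchbox",plane("top",C((497,79)),.109).round(3),"bottle",plane("top",np.array([(535,155)])*s,.2).round(3), "side bottle top/base",plane("side",np.array([(293,246)])*s,.1).round(3))
```

```text
rims top [[0.6611, 0.05, 0.165], [0.6244, -0.0526, 0.165]]
rims side [[0.6578, 0.0608, 0.165], [0.6202, -0.0427, 0.165]]
men [[0.6661, -0.1728, 0.102], [0.6224, -0.2785, 0.102]]
bay top rim-in [[0.549, 0.392], [0.552, 0.282], [0.46, 0.278], [0.456, 0.384]]
bay side rim-in [[0.549, 0.298], [0.456, 0.292], [0.456, 0.4], [0.548, 0.405]]
box top [[ 0.467 -0.218  0.143]] side [[ 0.466 -0.186  0.143]]
border top [[0.533, 0.259, 0.115], [0.421, 0.259, 0.115]]
striker top [[0.6209 0.1491 0.103 ]] matchbox [[ 0.732 -0.047  0.109]] bottle [[ 0.84  -0.275  0.2  ]] side bottle top/base [[ 0.838 -0.262  0.1  ]]
```

```bash
python3 -m handwheel '[{"delta_rot":[0,0,0.18],"xyz":[0,0,-20],"hand":-1},{"delta_rot":[0,0,0.36],"xyz":[0,0,-30],"hand":-1},{"delta_rot":[0,0,0.54],"xyz":[0,0,-40],"hand":-1},{"delta_rot":[0,0,0.72],"xyz":[0,0,-40],"hand":-1},{"delta_rot":[0,0,0.9],"xyz":[0,0,-40],"hand":-1}]'
```

```text
time_s: 0.72
position: [0.1938, 0.5938, 0.2702]
tcp_rot: [[-0.342, 0.94, -0.0], [0.94, 0.342, -0.001], [-0.001, -0.001, -1.0]]
force: [-0.2, 0.2, 0.2]
opening: 0.997
grasp_force: 0.0
```

```bash
python3 -m handwheel '[{"delta_rot":[0,0,0.12],"xyz":[-60,12,0],"hand":-1},{"delta_rot":[0,0,0.24],"xyz":[-120,24,0],"hand":-1},{"delta_rot":[0,0,0.349],"xyz":[-180,36,0],"hand":-1},{"delta_rot":[0,0,0.349],"xyz":[-240,48,0],"hand":-1},{"delta_rot":[0,0,0.349],"xyz":[-300,60,0],"hand":-1}]'
```

```text
time_s: 1.35
position: [0.3552, 0.3319, 0.2704]
tcp_rot: [[-0.006, 1.0, -0.0], [1.0, 0.006, -0.0], [-0.0, -0.0, -1.0]]
force: [0.5, -0.2, -0.0]
opening: 0.998
grasp_force: 0.0
```

```bash
python3 -m handwheel '[{"delta_rot":[0,0,0],"xyz":[-50,31,0],"hand":-1},{"delta_rot":[0,0,0],"xyz":[-100,62,0],"hand":-1},{"delta_rot":[0,0,0],"xyz":[-150,93,0],"hand":-1},{"delta_rot":[0,0,0],"xyz":[-200,124,0],"hand":-1},{"delta_rot":[0,0,0],"xyz":[-252,155,0],"hand":-1}]' && python3 -m handwheel '[{"delta_rot":[0,0,0],"xyz":[-50,31,0],"hand":-1},{"delta_rot":[0,0,0],"xyz":[-100,62,20],"hand":-1},{"delta_rot":[0,0,0],"xyz":[-150,93,50],"hand":-1},{"delta_rot":[0,0,0],"xyz":[-200,124,80],"hand":-1},{"delta_rot":[0,0,0],"xyz":[-252,156,100],"hand":-1}]'
```

```text
time_s: 1.98
position: [0.5117, 0.0809, 0.2703]
tcp_rot: [[-0.006, 1.0, -0.0], [1.0, 0.006, 0.0], [0.0, -0.0, -1.0]]
force: [0.8, -0.1, 0.1]
opening: 1.001
grasp_force: 0.0
time_s: 2.6
position: [0.6641, -0.1626, 0.1712]
tcp_rot: [[-0.006, 1.0, -0.003], [1.0, 0.006, 0.001], [0.001, -0.003, -1.0]]
force: [0.5, 0.9, 1.7]
opening: 1.001
grasp_force: 0.0
```

```bash
python3 -m handwheel '[{"delta_rot":[0,0,0],"xyz":[0,0,15],"hand":-1},{"delta_rot":[0,0,0],"xyz":[0,0,30],"hand":-1},{"delta_rot":[0,0,0],"xyz":[0,0,30],"hand":-1},{"delta_rot":[0,0,0],"xyz":[0,0,30],"hand":-1},{"delta_rot":[0,0,0],"xyz":[0,0,30],"hand":-1}]'
python3 - <<'E'
from h import *
o=[]
for n,(x,y) in(("top",(329,192)),("side",(275,190))):
    im=vision.capture(n); np.save(n+"1.npy",im); o.append(cv2.resize(im[y-55:y+55,x-65:x+65,::-1],(390,330),interpolation=cv2.INTER_CUBIC))
cv2.imwrite("pics/g1.png",np.hstack(o)); print(bot.read_state()["position"])
p=bot.read_state()["position"]; print(proj("top",[p+[0,0,-.008]]),proj("side",[p+[0,0,-.008]]),proj("side",[[.666,-.1725,.104]]))
E
```

```text
time_s: 3.22
position: [0.6647, -0.1608, 0.1447]
tcp_rot: [[-0.007, 1.0, 0.002], [1.0, 0.007, -0.001], [-0.001, 0.002, -1.0]]
force: [-0.5, 0.1, -0.3]
opening: 1.0
grasp_force: 0.0
[ 0.66468792 -0.16114673  0.14452887]
[[326.04480766 188.82117881]] [[266.09010366 181.40222072]] [[266.59334218 190.96852129]]
```

View pics/g1.png

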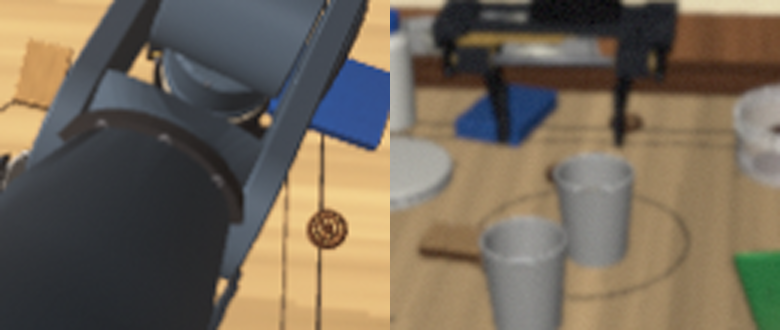

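The right half shows the fingers in line with man_a, which is mostly hidden behind tumbler_b at (552,172). Man_b is visible at (627,122). I'll descend and grasp man_a.

```bash
python3 -m handwheel '[{"delta_rot":[0,0,0],"xyz":[-11.5,1.3,10],"hand":-1},{"delta_rot":[0,0,0],"xyz":[-11.5,1.3,25],"hand":-1},{"delta_rot":[0,0,0],"xyz":[-11.5,1.3,35],"hand":-1},{"delta_rot":[0,0,0],"xyz":[-11.5,1.3,39],"hand":-1},{"delta_rot":[0,0,0],"xyz":[-11.5,1.3,39],"hand":-1}]'
python3 -m handwheel '[{"delta_rot":[0,0,0],"xyz":[0,0,0],"hand":0.3},{"delta_rot":[0,0,0],"xyz":[0,0,0],"hand":0.6},{"delta_rot":[0,0,0],"xyz":[0,0,0],"hand":0.6},{"delta_rot":[0,0,0],"xyz":[0,0,0],"hand":0.6},{"delta_rot":[0,0,0],"xyz":[0,0,0],"hand":0.6}]'
python3 - <<'E'
from h import *
print(plane("side",[[289,175.7]],.102))
E
```

```text
time_s: 3.95
position: [0.6654, -0.1728, 0.104]
tcp_rot: [[-0.006, 1.0, -0.001], [1.0, 0.006, 0.0], [0.0, -0.001, -1.0]]
force: [-0.5, -1.1, -0.5]
opening: 1.0
grasp_force: 0.0
time_s: 4.58
position: [0.6656, -0.173, 0.1044]
tcp_rot: [[-0.006, 1.0, 0.0], [1.0, 0.006, 0.0], [0.0, 0.0, -1.0]]
force: [0.2, 0.1, -0.5]
opening: 0.519
grasp_force: 0.0
[[ 0.61719759 -0.27229178  0.102     ]]
```

```bash
python3 -m handwheel '[{"delta_rot":[0,0,0],"xyz":[0,0,0],"hand":0.8},{"delta_rot":[0,0,0],"xyz":[0,0,0],"hand":0.8},{"delta_rot":[0,0,0],"xyz":[0,0,0],"hand":0.8},{"delta_rot":[0,0,0],"xyz":[0,0,0],"hand":0.8},{"delta_rot":[0,0,0],"xyz":[0,0,-5],"hand":0.8}]'
```

```text
time_s: 5.2
position: [0.6652, -0.1728, 0.1091]
tcp_rot: [[-0.006, 1.0, -0.001], [1.0, 0.006, 0.0], [0.0, -0.001, -1.0]]
force: [-0.2, -0.7, 0.3]
opening: 0.348
grasp_force: 30.0
```

```bash
python3 -m handwheel '[{"delta_rot":[0,0,0],"xyz":[0,0,-40],"hand":0.8},{"delta_rot":[0,0,0],"xyz":[-10,-40,-80],"hand":0.8},{"delta_rot":[0,0,0],"xyz":[-25,-90,-80],"hand":0.8},{"delta_rot":[0,0,0],"xyz":[-45,-145,-80],"hand":0.8},{"delta_rot":[0,0,0],"xyz":[-62,-198,-80],"hand":0.8}]'
python3 - <<'E'
from h import *
o=[]
for n,(x,y) in(("top",(372,240)),("side",(335,175))):
    im=vision.capture(n); np.save(n+"2.npy",im); o.append(cv2.resize(im[y-60:y+60,x-65:x+65,::-1],(390,360),interpolation=cv2.INTER_CUBIC))
cv2.imwrite("pics/g2.png",np.hstack(o)); p=bot.read_state()["position"];print(p, proj("side",[p+[0,0,-.008]]))
E
```

```text
time_s: 5.82
position: [0.4666, -0.2368, 0.1902]
tcp_rot: [[-0.007, 1.0, 0.001], [1.0, 0.007, -0.001], [-0.001, 0.001, -1.0]]
force: [-0.2, -0.8, -0.3]
opening: 0.347
grasp_force: 30.0
[ 0.46269176 -0.23596837  0.18946737] [[347.86227448 155.16286457]]
```

View pics/g2.png

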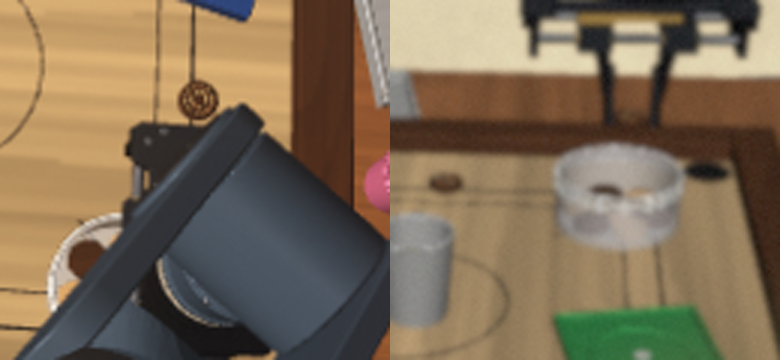

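The right half shows the man held between the fingertips at about (632,118), above the box mouth centred at about (620,172). I'll compare the two within that same view.

Run:
```python
from h import *
print(plane("side",[[350.7,155.7]],.1815),plane("side",[[346.7,173.5]],.143), plane("side",[[288.5,175.7]],.102))
print(bot.read_state()["position"])
im=np.load("top2.npy");print(plane("top",[[307+198/3,180+100/3]],.104))
```

```text
[[ 0.45561405 -0.23280095  0.1815    ]] [[ 0.46424077 -0.20784061  0.143     ]] [[ 0.61856573 -0.27219921  0.102     ]]
[ 0.46269176 -0.23596837  0.18946737]
[[ 0.62161393 -0.27807927  0.104     ]]
```

```bash
python3 -m handwheel '[{"delta_rot":[0,0,0],"xyz":[4,5,0],"hand":0.8},{"delta_rot":[0,0,0],"xyz":[4,5,20],"hand":0.8},{"delta_rot":[0,0,0],"xyz":[4,5,40],"hand":0.8},{"delta_rot":[0,0,0],"xyz":[4,5,55],"hand":0.8},{"delta_rot":[0,0,0],"xyz":[4,5,66],"hand":0.8}]'
python3 -m handwheel '[{"delta_rot":[0,0,0],"xyz":[0,0,0],"hand":0.8},{"delta_rot":[0,0,0],"xyz":[0,0,0],"hand":0.1},{"delta_rot":[0,0,0],"xyz":[0,0,0],"hand":0.1},{"delta_rot":[0,0,0],"xyz":[0,0,0],"hand":0.1},{"delta_rot":[0,0,0],"xyz":[0,0,-20],"hand":0.1}]'
```

```text
time_s: 6.55
position: [0.474, -0.2318, 0.1226]
tcp_rot: [[-0.007, 1.0, 0.0], [1.0, 0.007, -0.0], [-0.0, 0.0, -1.0]]
force: [0.2, -0.4, 0.0]
opening: 0.345
grasp_force: 30.0
time_s: 7.18
position: [0.472, -0.2315, 0.1428]
tcp_rot: [[-0.006, 1.0, -0.002], [1.0, 0.006, 0.002], [0.002, -0.002, -1.0]]
force: [0.9, 1.0, 0.4]
opening: 0.453
grasp_force: 0.0
```

```bash
python3 -m handwheel '[{"delta_rot":[0,0,0],"xyz":[0,0,-40],"hand":0},{"delta_rot":[0,0,0],"xyz":[-12,40,-50],"hand":-0.4},{"delta_rot":[0,0,0],"xyz":[-27,90,-50],"hand":-0.4},{"delta_rot":[0,0,0],"xyz":[-45,152,-40],"hand":-0.4},{"delta_rot":[0,0,0],"xyz":[-45,152,-10],"hand":-0.4}]'
python3 -m handwheel '[{"delta_rot":[0,0,0],"xyz":[0,0,0],"hand":-0.4},{"delta_rot":[0,0,0],"xyz":[0,0,0],"hand":-0.4},{"delta_rot":[0,0,0],"xyz":[0,0,0],"hand":-0.4},{"delta_rot":[0,0,0],"xyz":[0,0,0],"hand":-0.4},{"delta_rot":[0,0,0],"xyz":[0,0,0],"hand":-0.4}]'
python3 - <<'E'
from h import *
o=[]
for n,(x,y) in(("top",(350,255)),("side",(310,170))):
    im=vision.capture(n); np.save(n+"3.npy",im); o.append(cv2.resize(im[y-50:y+50,x-65:x+65,::-1],(390,300),interpolation=cv2.INTER_CUBIC))
cv2.imwrite("pics/g3.png",np.hstack(o)); p=bot.read_state()["position"];print(p)
E
```

```text
time_s: 7.8
position: [0.6312, -0.279, 0.1556]
tcp_rot: [[-0.007, 1.0, 0.01], [1.0, 0.007, -0.006], [-0.006, 0.01, -1.0]]
force: [-0.7, 0.3, 0.3]
opening: 0.693
grasp_force: 0.0
time_s: 8.43
position: [0.6253, -0.2763, 0.1543]
tcp_rot: [[-0.006, 1.0, 0.001], [1.0, 0.006, -0.001], [-0.001, 0.001, -1.0]]
force: [-0.9, -0.1, 0.0]
opening: 0.702
grasp_force: 0.0
[ 0.62522623 -0.27628508  0.15383459]
```

View pics/g3.png

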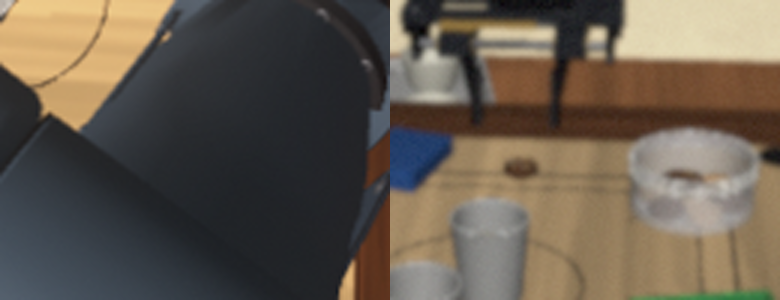

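The fingers straddle man_b: tips at (475,122) and (556,122), man at (521,167). I'll descend and grasp.

```bash
python3 -m handwheel '[{"delta_rot":[0,0,0],"xyz":[0,0,20],"hand":-0.4},{"delta_rot":[0,0,0],"xyz":[0,-1,40],"hand":-0.4},{"delta_rot":[0,0,0],"xyz":[0,-1,49],"hand":-0.4},{"delta_rot":[0,0,0],"xyz":[0,-1,49.5],"hand":0.2},{"delta_rot":[0,0,0],"xyz":[0,-1,49.5],"hand":0.8}]'
python3 -m handwheel '[{"delta_rot":[0,0,0],"xyz":[0,0,0],"hand":0.8},{"delta_rot":[0,0,0],"xyz":[0,0,0],"hand":0.8},{"delta_rot":[0,0,0],"xyz":[0,0,0],"hand":0.8},{"delta_rot":[0,0,0],"xyz":[0,0,-15],"hand":0.8},{"delta_rot":[0,0,0],"xyz":[0,0,-50],"hand":0.8}]'
```

```text
time_s: 9.15
position: [0.6244, -0.2762, 0.1035]
tcp_rot: [[-0.006, 1.0, 0.0], [1.0, 0.006, -0.0], [-0.0, 0.0, -1.0]]
force: [0.5, 0.3, 0.3]
opening: 0.553
grasp_force: 0.2
time_s: 9.78
position: [0.6232, -0.2756, 0.1533]
tcp_rot: [[-0.006, 1.0, -0.003], [1.0, 0.006, 0.002], [0.002, -0.003, -1.0]]
force: [0.6, -0.4, 0.9]
opening: 0.348
grasp_force: 30.0
```

```bash
python3 -m handwheel '[{"delta_rot":[0,0,0],"xyz":[5,-15,-40],"hand":0.8},{"delta_rot":[0,0,0],"xyz":[30,-60,-40],"hand":0.8},{"delta_rot":[0,0,0],"xyz":[55,-110,-40],"hand":0.8},{"delta_rot":[0,0,0],"xyz":[77,-154,-40],"hand":0.8},{"delta_rot":[0,0,0],"xyz":[77,-154,-30],"hand":0.8}]'
python3 -m handwheel '[{"delta_rot":[0,0,0],"xyz":[0,0,20],"hand":0.8},{"delta_rot":[0,0,0],"xyz":[0,0,40],"hand":0.8},{"delta_rot":[0,0,0],"xyz":[0,0,55],"hand":0.8},{"delta_rot":[0,0,0],"xyz":[0,0,60],"hand":0.8},{"delta_rot":[0,0,0],"xyz":[0,0,60],"hand":0.8}]'
```

```text
time_s: 10.4
position: [0.4666, -0.1979, 0.1852]
tcp_rot: [[-0.006, 1.0, -0.002], [1.0, 0.006, 0.001], [0.001, -0.002, -1.0]]
force: [-0.2, 0.7, -0.3]
opening: 0.348
grasp_force: 30.0
time_s: 11.02
position: [0.4706, -0.2005, 0.1243]
tcp_rot: [[-0.006, 1.0, 0.001], [1.0, 0.006, -0.001], [-0.001, 0.001, -1.0]]
force: [-0.4, 0.9, 2.0]
opening: 0.349
grasp_force: 30.0
```

```bash
python3 -m handwheel '[{"delta_rot":[0,0,0],"xyz":[0,0,1],"hand":0.1},{"delta_rot":[0,0,0],"xyz":[0,0,1],"hand":0.1},{"delta_rot":[0,0,0],"xyz":[0,0,1],"hand":0.1},{"delta_rot":[0,0,0],"xyz":[0,0,-20],"hand":0.1},{"delta_rot":[0,0,0],"xyz":[0,0,-70],"hand":0.1}]'
python3 -m handwheel '[{"delta_rot":[0,0,0],"xyz":[55,20,-20],"hand":-0.5},{"delta_rot":[0,0,0],"xyz":[110,45,-40],"hand":-0.5},{"delta_rot":[0,0,0],"xyz":[165,70,-40],"hand":-0.5},{"delta_rot":[0,0,0],"xyz":[220,95,-40],"hand":-0.5},{"delta_rot":[0,0,0],"xyz":[275,120,-40],"hand":-0.5}]'
python3 - <<'E'
from h import *
o=[]
for n,(x,y) in(("top",(348,275)),("side",(346,180))):
    im=vision.capture(n); np.save(n+"4.npy",im); o.append(cv2.resize(im[y-40:y+40,x-50:x+50,::-1],(400,320),interpolation=cv2.INTER_CUBIC))
cv2.imwrite("pics/g4.png",np.hstack(o)); p=bot.read_state()["position"];print(p)
E
```

```text
time_s: 11.65
position: [0.4682, -0.1993, 0.1927]
tcp_rot: [[-0.006, 1.0, -0.005], [1.0, 0.006, 0.004], [0.004, -0.005, -1.0]]
force: [-0.4, -0.9, 0.7]
opening: 0.452
grasp_force: 0.0
time_s: 12.28
position: [0.5887, 0.0774, 0.2341]
tcp_rot: [[-0.006, 1.0, 0.001], [1.0, 0.006, -0.0], [-0.0, 0.001, -1.0]]
force: [1.4, -1.3, 0.1]
opening: 0.746
grasp_force: 0.0
[0.58984358 0.08097301 0.23394727]
```

View pics/g4.png

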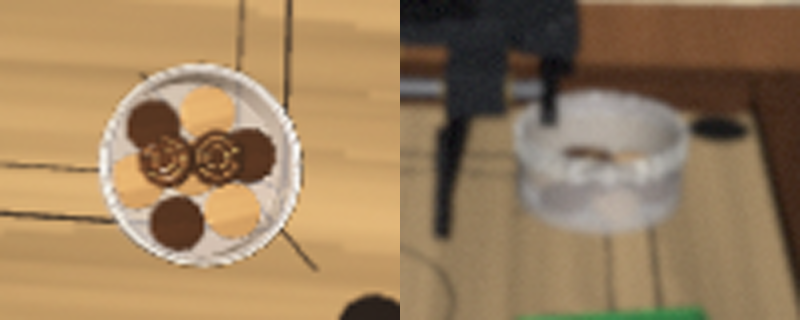

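The top crop shows both men (at (166,160) and (217,158)) lying flat in the coin box. Striker next.

```bash
python3 -m handwheel '[{"delta_rot":[0,0,0],"xyz":[40,18,0],"hand":-0.5},{"delta_rot":[0,0,0],"xyz":[68,32,20],"hand":-0.5},{"delta_rot":[0,0,0],"xyz":[68,32,60],"hand":-0.5},{"delta_rot":[0,0,0],"xyz":[68,32,90],"hand":-0.5},{"delta_rot":[0,0,0],"xyz":[68,32,110],"hand":-0.5}]'
python3 -m handwheel '[{"delta_rot":[0,0,0],"xyz":[0,0,10],"hand":-0.5},{"delta_rot":[0,0,0],"xyz":[0,0,19],"hand":-0.5},{"delta_rot":[0,0,0],"xyz":[0,0,19],"hand":-0.5},{"delta_rot":[0,0,0],"xyz":[0,0,19],"hand":0.7},{"delta_rot":[0,0,0],"xyz":[0,0,19],"hand":0.7}]'
python3 -m handwheel '[{"delta_rot":[0,0,0],"xyz":[0,0,0],"hand":0.7},{"delta_rot":[0,0,0],"xyz":[0,0,0],"hand":0.7},{"delta_rot":[0,0,0],"xyz":[0,0,0],"hand":0.7},{"delta_rot":[0,0,0],"xyz":[0,0,-10],"hand":0.7},{"delta_rot":[0,0,0],"xyz":[0,0,-40],"hand":0.7}]'
```

```text
time_s: 13.0
position: [0.6184, 0.1429, 0.1219]
tcp_rot: [[-0.006, 1.0, -0.003], [1.0, 0.006, -0.001], [-0.001, -0.003, -1.0]]
force: [0.2, 0.7, -0.8]
opening: 0.753
grasp_force: 0.0
time_s: 13.62
position: [0.6202, 0.1438, 0.1057]
tcp_rot: [[-0.006, 1.0, 0.002], [1.0, 0.006, 0.0], [0.0, 0.002, -1.0]]
force: [-0.2, 0.3, 0.2]
opening: 0.604
grasp_force: 0.0
time_s: 14.25
position: [0.6182, 0.1436, 0.1439]
tcp_rot: [[-0.006, 1.0, -0.005], [1.0, 0.006, -0.0], [-0.0, -0.005, -1.0]]
force: [0.6, 0.1, 0.9]
opening: 0.444
grasp_force: 30.0
```

```bash
python3 -m handwheel '[{"delta_rot":[0,0,0],"xyz":[10,-5,-40],"hand":0.7},{"delta_rot":[0,0,0],"xyz":[55,-32,-60],"hand":0.7},{"delta_rot":[0,0,0],"xyz":[105,-60,-60],"hand":0.7},{"delta_rot":[0,0,0],"xyz":[150,-88,-60],"hand":0.7},{"delta_rot":[0,0,0],"xyz":[194,-114,-50],"hand":0.7}]'
python3 -m handwheel '[{"delta_rot":[0,0,0],"xyz":[0,0,30],"hand":0.7},{"delta_rot":[0,0,0],"xyz":[0,0,50],"hand":0.7},{"delta_rot":[0,0,0],"xyz":[0,0,60],"hand":0.7},{"delta_rot":[0,0,0],"xyz":[0,0,60],"hand":0.7},{"delta_rot":[0,0,0],"xyz":[0,0,60],"hand":0.7}]'
python3 - <<'E'
from h import *
o=[]
for n,(x,y) in(("top",(116,240)),("side",(330,360))):
    im=vision.capture(n); np.save(n+"5.npy",im); o.append(cv2.resize(im[y-55:y+55,x-65:x+65,::-1],(390,330),interpolation=cv2.INTER_CUBIC))
cv2.imwrite("pics/g5.png",np.hstack(o)); p=bot.read_state()["position"];print(p)
E
```

```text
time_s: 14.88
position: [0.5042, 0.3387, 0.1963]
tcp_rot: [[-0.006, 1.0, 0.003], [1.0, 0.006, 0.001], [0.001, 0.003, -1.0]]
force: [0.1, 0.3, -0.3]
opening: 0.443
grasp_force: 30.0
time_s: 15.5
position: [0.5054, 0.3372, 0.1358]
tcp_rot: [[-0.006, 1.0, 0.002], [1.0, 0.006, 0.001], [0.001, 0.002, -1.0]]
force: [-0.3, 0.3, -0.4]
opening: 0.446
grasp_force: 30.0
[0.50532334 0.33716411 0.13588825]
```

View pics/g5.png

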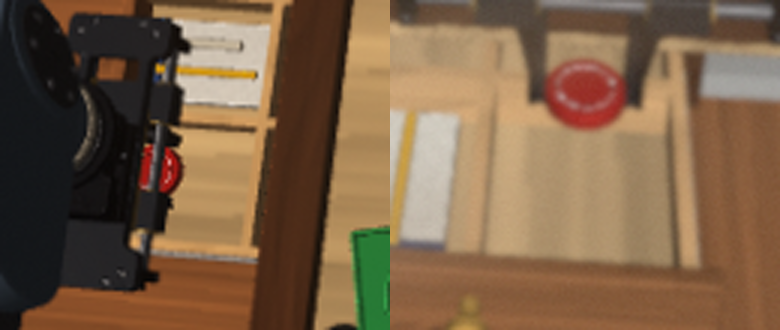

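The striker is over the bay: it is at (586,90) in the side view, with bay walls at about 492 and 683. Lowering it now.

```bash
python3 -m handwheel '[{"delta_rot":[0,0,0],"xyz":[0,0,25],"hand":0.7},{"delta_rot":[0,0,0],"xyz":[0,0,50],"hand":0.7},{"delta_rot":[0,0,0],"xyz":[0,0,65],"hand":0.7},{"delta_rot":[0,0,0],"xyz":[0,0,74],"hand":0.7},{"delta_rot":[0,0,0],"xyz":[0,0,77],"hand":0.7}]'
python3 -m handwheel '[{"delta_rot":[0,0,0],"xyz":[0,0,0],"hand":0.7},{"delta_rot":[0,0,0],"xyz":[0,0,1],"hand":-0.1},{"delta_rot":[0,0,0],"xyz":[0,0,1],"hand":-0.1},{"delta_rot":[0,0,0],"xyz":[0,0,1],"hand":-0.1},{"delta_rot":[0,0,0],"xyz":[0,0,1],"hand":-0.1}]'
```

```text
time_s: 16.23
position: [0.5047, 0.3371, 0.0578]
tcp_rot: [[-0.006, 1.0, 0.0], [1.0, 0.006, 0.0], [0.0, 0.0, -1.0]]
force: [0.2, 0.5, 0.2]
opening: 0.447
grasp_force: 30.0
time_s: 16.85
position: [0.5046, 0.3371, 0.0571]
tcp_rot: [[-0.006, 1.0, 0.0], [1.0, 0.006, 0.0], [0.0, 0.0, -1.0]]
force: [0.3, 0.1, 0.5]
opening: 0.547
grasp_force: 0.0
```

```bash
python3 -m handwheel '[{"delta_rot":[0,0,0],"xyz":[0,0,-40],"hand":-0.1},{"delta_rot":[0,0,0],"xyz":[0,0,-100],"hand":-0.3},{"delta_rot":[0,0,0],"xyz":[-10,5,-160],"hand":-1},{"delta_rot":[0,0,0],"xyz":[-60,30,-190],"hand":-1},{"delta_rot":[0,0,0],"xyz":[-115,60,-200],"hand":-1}]'
python3 -m handwheel '[{"delta_rot":[0,0,0],"xyz":[-40,5,0],"hand":-1},{"delta_rot":[0,0,0],"xyz":[-80,10,0],"hand":-1},{"delta_rot":[0,0,0],"xyz":[-80,10,0],"hand":-1},{"delta_rot":[0,0,0],"xyz":[-80,10,0],"hand":-1},{"delta_rot":[0,0,0],"xyz":[-80,10,0],"hand":-1}]'
python3 - <<'E'
from h import *
o=[]
for n,(x,y) in(("top",(116,240)),("side",(280,250))):
    im=vision.capture(n); np.save(n+"6.npy",im); k=1 if n=="top" else 2; o.append(cv2.resize(im[y-55*k:y+55*k,x-65*k:x+65*k,::-1],(390,330),interpolation=cv2.INTER_CUBIC))
cv2.imwrite("pics/g6.png",np.hstack(o)); p=bot.read_state()["position"];print(p)
E
```

```text
time_s: 17.48
position: [0.5657, 0.224, 0.2599]
tcp_rot: [[-0.009, 1.0, 0.006], [1.0, 0.009, 0.001], [0.001, 0.006, -1.0]]
force: [0.9, 1.3, 0.0]
opening: 0.903
grasp_force: 0.0
time_s: 18.1
position: [0.5745, 0.1453, 0.2565]
tcp_rot: [[-0.008, 1.0, -0.0], [1.0, 0.008, 0.0], [0.0, -0.0, -1.0]]
force: [0.2, -0.3, -0.0]
opening: 0.998
grasp_force: 0.0
[0.57454347 0.1452761  0.25656251]
```

View pics/g6.png

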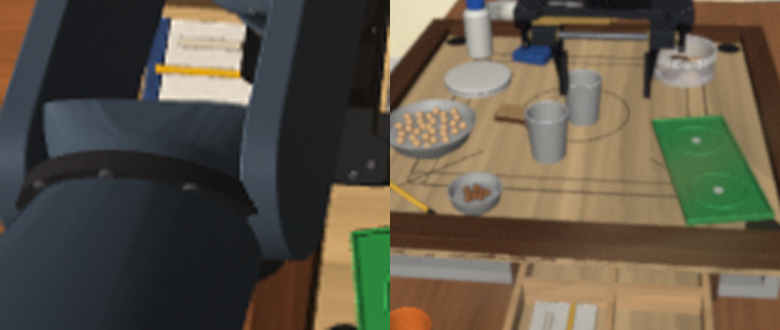

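```bash
python3 -m handwheel '[{"delta_rot":[0,0,0],"xyz":[-40,40,0],"hand":-1},{"delta_rot":[0,0,0],"xyz":[-80,78,0],"hand":-1},{"delta_rot":[0,0,0],"xyz":[-92,88,10],"hand":-1},{"delta_rot":[0,0,0],"xyz":[-92,88,40],"hand":-1},{"delta_rot":[0,0,0],"xyz":[-92,88,60],"hand":-1}]'
python3 - <<'E'
from h import *
o=[]
for n,(x,y) in(("top",(112,240)),("side",(270,220))):
    im=vision.capture(n); np.save(n+"7.npy",im); k=1; o.append(cv2.resize(im[y-55*k:y+55*k,x-65*k:x+65*k,::-1],(390,330),interpolation=cv2.INTER_CUBIC))
cv2.imwrite("pics/g7.png",np.hstack(o)); p=bot.read_state()["position"];print(p)
E
```

```text
time_s: 18.82
position: [0.662, 0.0536, 0.1946]
tcp_rot: [[-0.007, 1.0, -0.003], [1.0, 0.007, 0.001], [0.001, -0.003, -1.0]]
force: [-0.6, 0.2, 0.3]
opening: 0.999
grasp_force: 0.0
[0.66053307 0.05392397 0.19320495]
```

View pics/g7.png

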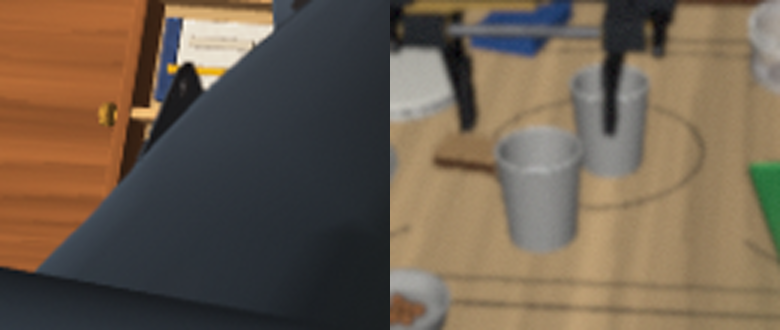

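The fingertips are at (467,128) and (609,132), and the rim centre is at (540,148), so x is well centred. Next I'll compare y and the rings within the side view.

Run:
```python
from h import *
f=lambda x,y:[[205+(x-390)/3,165+y/3]]
print("tip",plane("side",f(538,130),.1855),"rimA",plane("side",f(540,148),.165),"baseA front", plane("side",f(541,248),.095),"rimB",plane("side",f(610,85),.165))
```

```text
tip [[0.65692289 0.06384317 0.1855    ]] rimA [[0.65832778 0.05232491 0.165     ]] baseA front [[0.65821176 0.07013016 0.095     ]] rimB [[ 0.620811   -0.04382791  0.165     ]]
```

```bash
python3 -m handwheel '[{"delta_rot":[0,0,0],"xyz":[0,1,20],"hand":-1},{"delta_rot":[0,0,0],"xyz":[0,1,40],"hand":-1},{"delta_rot":[0,0,0],"xyz":[0,1,60],"hand":-1},{"delta_rot":[0,0,0],"xyz":[0,1,74],"hand":-1},{"delta_rot":[0,0,0],"xyz":[0,1,74],"hand":-1}]'
```

```text
time_s: 19.55
position: [0.6637, 0.0532, 0.1219]
tcp_rot: [[-0.007, 1.0, -0.002], [1.0, 0.007, 0.0], [0.0, -0.002, -1.0]]
force: [0.8, -0.1, 0.1]
opening: 0.997
grasp_force: 0.0
```

```bash
python3 -m handwheel '[{"delta_rot":[0,0,0],"xyz":[-4,0,1],"hand":-1},{"delta_rot":[0,0,0],"xyz":[-4,0,1],"hand":0.3},{"delta_rot":[0,0,0],"xyz":[-4,0,1],"hand":0.6},{"delta_rot":[0,0,0],"xyz":[-4,0,1],"hand":0.6},{"delta_rot":[0,0,0],"xyz":[-4,0,1],"hand":0.6}]'
python3 -m handwheel '[{"delta_rot":[0,0,0],"xyz":[0,0,0],"hand":0.6},{"delta_rot":[0,0,0],"xyz":[0,0,0],"hand":0.6},{"delta_rot":[0,0,0],"xyz":[0,0,0],"hand":0.6},{"delta_rot":[0,0,0],"xyz":[0,0,-10],"hand":0.6},{"delta_rot":[0,0,0],"xyz":[0,0,-30],"hand":0.6}]'
```

```text
time_s: 20.18
position: [0.6642, 0.0487, 0.1219]
tcp_rot: [[-0.006, 1.0, -0.0], [1.0, 0.006, -0.0], [-0.0, -0.0, -1.0]]
force: [-1.0, -0.1, 1.5]
opening: 0.664
grasp_force: 29.8
time_s: 20.8
position: [0.6639, 0.0487, 0.1509]
tcp_rot: [[-0.006, 1.0, -0.002], [1.0, 0.006, 0.0], [0.0, -0.002, -1.0]]
force: [0.1, -0.4, -0.8]
opening: 0.665
grasp_force: 29.9
```

```bash
python3 -m handwheel '[{"delta_rot":[0,0,0],"xyz":[5,-15,-40],"hand":0.6},{"delta_rot":[0,0,0],"xyz":[22,-70,-55],"hand":0.6},{"delta_rot":[0,0,0],"xyz":[40,-125,-55],"hand":0.6},{"delta_rot":[0,0,0],"xyz":[58,-180,-55],"hand":0.6},{"delta_rot":[0,0,0],"xyz":[76,-232,-50],"hand":0.6}]'
python3 -m handwheel '[{"delta_rot":[0,0,0],"xyz":[0,0,20],"hand":0.6},{"delta_rot":[0,0,0],"xyz":[0,0,40],"hand":0.6},{"delta_rot":[0,0,0],"xyz":[0,0,45],"hand":0.6},{"delta_rot":[0,0,0],"xyz":[0,0,45],"hand":0.6},{"delta_rot":[0,0,0],"xyz":[0,0,45],"hand":0.6}]'
python3 - <<'E'
from h import *
o=[]
for n,(x,y) in(("side",(360,250)),("side",(330,350))):
    im=vision.capture(n); np.save(n+"8.npy",im); o.append(cv2.resize(im[y-55:y+55,x-65:x+65,::-1],(390,330),interpolation=cv2.INTER_CUBIC))
cv2.imwrite("pics/g8.png",np.hstack(o)); p=bot.read_state()["position"];print(p,proj("side",[[.4316,.125,.1],p-[0,0,.0269]]))
E
```

```text
time_s: 21.42
position: [0.4308, 0.1238, 0.2023]
tcp_rot: [[-0.006, 1.0, 0.002], [1.0, 0.006, 0.0], [0.0, 0.002, -1.0]]
force: [-0.3, 0.8, -1.4]
opening: 0.661
grasp_force: 29.9
time_s: 22.05
position: [0.4327, 0.1232, 0.1572]
tcp_rot: [[-0.006, 1.0, 0.002], [1.0, 0.006, 0.0], [0.0, 0.002, -1.0]]
force: [0.3, -0.2, -1.0]
opening: 0.658
grasp_force: 29.9
[0.43253502 0.1231957  0.15714747] [[367.16446179 266.57359269]
 [367.95013393 253.15694032]]
```

View pics/g8.png

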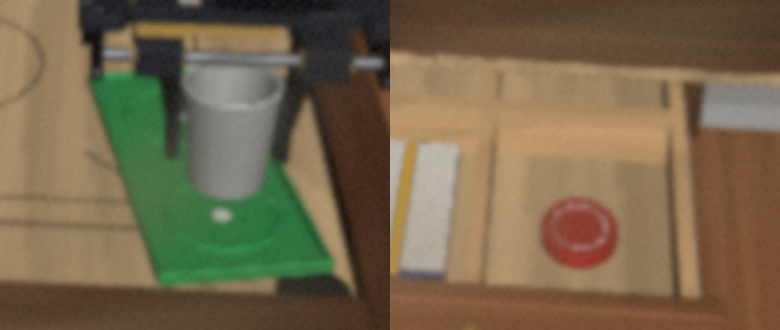

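The right half shows the striker flat in the bay at (579,232). In the left half, the tumbler base is centred at about (229,183) above the ring dot at (221,215). I'll correct x by +2 mm and lower.

```bash
python3 -m handwheel '[{"delta_rot":[0,0,0],"xyz":[0,2,8],"hand":0.6},{"delta_rot":[0,0,0],"xyz":[0,2,16],"hand":0.6},{"delta_rot":[0,0,0],"xyz":[0,2,22],"hand":0.6},{"delta_rot":[0,0,0],"xyz":[0,2,26],"hand":0.6},{"delta_rot":[0,0,0],"xyz":[0,2,28],"hand":0.6}]'
python3 -m handwheel '[{"delta_rot":[0,0,0],"xyz":[0,0,0],"hand":0.6},{"delta_rot":[0,0,0],"xyz":[0,0,0.5],"hand":0.6},{"delta_rot":[0,0,0],"xyz":[0,0,1],"hand":0.6},{"delta_rot":[0,0,0],"xyz":[0,0,1.5],"hand":0.6},{"delta_rot":[0,0,0],"xyz":[0,0,1.5],"hand":0.6}]'
```

```text
time_s: 22.78
position: [0.4338, 0.1233, 0.1282]
tcp_rot: [[-0.006, 1.0, -0.001], [1.0, 0.006, -0.0], [-0.0, -0.001, -1.0]]
force: [-0.1, -0.0, -2.3]
opening: 0.658
grasp_force: 29.9
time_s: 23.4
position: [0.4339, 0.1233, 0.1271]
tcp_rot: [[-0.006, 1.0, 0.0], [1.0, 0.006, -0.0], [-0.0, 0.0, -1.0]]
force: [-0.2, 0.2, -0.9]
opening: 0.662
grasp_force: 29.9
```

Not in contact yet, so I'll lower in half-millimetre steps.

```bash
python3 -m handwheel '[{"delta_rot":[0,0,0],"xyz":[0,0,0.4],"hand":0.6},{"delta_rot":[0,0,0],"xyz":[0,0,0.8],"hand":0.6},{"delta_rot":[0,0,0],"xyz":[0,0,1],"hand":0.6},{"delta_rot":[0,0,0],"xyz":[0,0,1],"hand":0.6},{"delta_rot":[0,0,0],"xyz":[0,0,1],"hand":0.6}]'
```

```text
time_s: 24.02
position: [0.434, 0.1233, 0.1267]
tcp_rot: [[-0.006, 1.0, 0.0], [1.0, 0.006, 0.0], [0.0, 0.0, -1.0]]
force: [-1.3, 0.6, 6.0]
opening: 0.657
grasp_force: 29.6
```

```bash
python3 -m handwheel '[{"delta_rot":[0,0,0],"xyz":[0,0,0],"hand":-0.6},{"delta_rot":[0,0,0],"xyz":[0,0,0],"hand":-0.9},{"delta_rot":[0,0,0],"xyz":[0,0,0],"hand":-0.9},{"delta_rot":[0,0,0],"xyz":[0,0,0],"hand":-0.9},{"delta_rot":[0,0,0],"xyz":[0,0,-10],"hand":-0.9}]'
python3 -m handwheel '[{"delta_rot":[0,0,0],"xyz":[0,0,-25],"hand":-1},{"delta_rot":[0,0,0],"xyz":[0,0,-60],"hand":-1},{"delta_rot":[0,0,0],"xyz":[0,0,-100],"hand":-1},{"delta_rot":[0,0,0],"xyz":[-30,30,-110],"hand":-1},{"delta_rot":[0,0,0],"xyz":[-70,80,-110],"hand":-1}]'
```

```text
time_s: 24.65
position: [0.4334, 0.1232, 0.1359]
tcp_rot: [[-0.006, 1.0, -0.002], [1.0, 0.006, -0.0], [-0.0, -0.002, -1.0]]
force: [0.0, -0.5, -0.3]
opening: 0.944
grasp_force: 0.0
time_s: 25.28
position: [0.5135, 0.0549, 0.2486]
tcp_rot: [[-0.008, 1.0, 0.003], [1.0, 0.008, 0.0], [0.0, 0.003, -1.0]]
force: [1.5, 0.7, 0.6]
opening: 1.001
grasp_force: 0.0
```

```bash
python3 -m handwheel '[{"delta_rot":[0,0,0],"xyz":[-40,43,0],"hand":-1},{"delta_rot":[0,0,0],"xyz":[-80,86,0],"hand":-1},{"delta_rot":[0,0,0],"xyz":[-105,112,0],"hand":-1},{"delta_rot":[0,0,0],"xyz":[-105,112,25],"hand":-1},{"delta_rot":[0,0,0],"xyz":[-105,112,55],"hand":-1}]'
python3 - <<'E'
from h import *
im=vision.capture("side"); o=[]
for (x,y) in((270,200),(360,250)): o.append(cv2.resize(im[y-55:y+55,x-65:x+65,::-1],(390,330),interpolation=cv2.INTER_CUBIC))
cv2.imwrite("pics/g9.png",np.hstack(o)); p=bot.read_state()["position"];print(p)
E
```

```text
time_s: 25.9
position: [0.6266, -0.0504, 0.1916]
tcp_rot: [[-0.005, 1.0, 0.002], [1.0, 0.005, -0.001], [-0.001, 0.002, -1.0]]
force: [0.1, 0.1, -0.3]
opening: 0.999
grasp_force: 0.0
[ 0.6233155  -0.0494977   0.18676954]
```

View pics/g9.png

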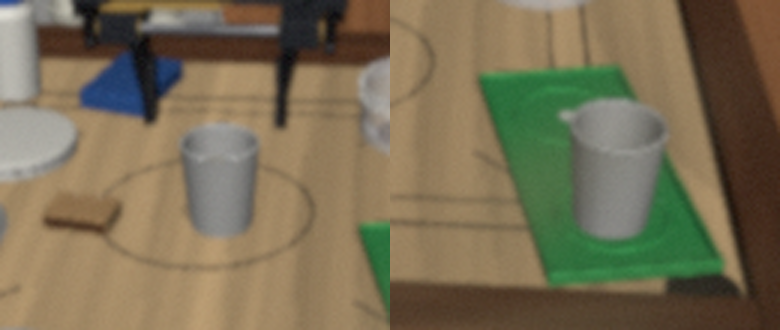

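Tumbler A stands upright in its ring: base centre at about (610,220), ring dot at (611,215). The fingers at (150,118) and (281,122) straddle tumbler B, whose rim is at (220,140). Grasping B.

```bash
python3 -m handwheel '[{"delta_rot":[0,0,0],"xyz":[-2.5,-1,15],"hand":-1},{"delta_rot":[0,0,0],"xyz":[-2.5,-1,35],"hand":-1},{"delta_rot":[0,0,0],"xyz":[-2.5,-1,55],"hand":-1},{"delta_rot":[0,0,0],"xyz":[-2.5,-1,65],"hand":-1},{"delta_rot":[0,0,0],"xyz":[-2.5,-1,65],"hand":-1}]'
python3 -m handwheel '[{"delta_rot":[0,0,0],"xyz":[0,0,0],"hand":0},{"delta_rot":[0,0,0],"xyz":[0,0,0],"hand":0.6},{"delta_rot":[0,0,0],"xyz":[0,0,0],"hand":0.6},{"delta_rot":[0,0,0],"xyz":[0,0,0],"hand":0.6},{"delta_rot":[0,0,0],"xyz":[0,0,0],"hand":0.6}]'
python3 -m handwheel '[{"delta_rot":[0,0,0],"xyz":[0,0,0],"hand":0.6},{"delta_rot":[0,0,0],"xyz":[0,0,0],"hand":0.6},{"delta_rot":[0,0,0],"xyz":[0,0,0],"hand":0.6},{"delta_rot":[0,0,0],"xyz":[0,0,-10],"hand":0.6},{"delta_rot":[0,0,0],"xyz":[0,0,-30],"hand":0.6}]'
```

```text
time_s: 26.58
position: [0.6247, -0.0521, 0.126]
tcp_rot: [[-0.006, 1.0, -0.001], [1.0, 0.006, 0.0], [0.0, -0.0, -1.0]]
force: [0.6, 0.4, 0.6]
opening: 0.999
grasp_force: 0.0
time_s: 27.2
position: [0.625, -0.0522, 0.1265]
tcp_rot: [[-0.006, 1.0, 0.0], [1.0, 0.006, -0.0], [-0.0, 0.0, -1.0]]
force: [-0.6, -0.1, 3.2]
opening: 0.665
grasp_force: 30.0
time_s: 27.82
position: [0.6239, -0.0519, 0.1552]
tcp_rot: [[-0.006, 1.0, -0.003], [1.0, 0.006, 0.001], [0.001, -0.003, -1.0]]
force: [-0.2, -0.6, -1.1]
opening: 0.671
grasp_force: 30.0
```

```bash
python3 -m handwheel '[{"delta_rot":[0,0,0],"xyz":[5,-10,-40],"hand":0.6},{"delta_rot":[0,0,0],"xyz":[22,-60,-55],"hand":0.6},{"delta_rot":[0,0,0],"xyz":[42,-115,-55],"hand":0.6},{"delta_rot":[0,0,0],"xyz":[59,-168,-55],"hand":0.6},{"delta_rot":[0,0,0],"xyz":[59,-168,-30],"hand":0.6}]'
python3 -m handwheel '[{"delta_rot":[0,0,0],"xyz":[0,0,10],"hand":0.6},{"delta_rot":[0,0,0],"xyz":[0,0,25],"hand":0.6},{"delta_rot":[0,0,0],"xyz":[0,0,25],"hand":0.6},{"delta_rot":[0,0,0],"xyz":[0,0,25],"hand":0.6},{"delta_rot":[0,0,0],"xyz":[0,0,25],"hand":0.6}]'
```

```text
time_s: 28.45
position: [0.4522, 0.0076, 0.1871]
tcp_rot: [[-0.007, 1.0, -0.001], [1.0, 0.007, 0.001], [0.001, -0.001, -1.0]]
force: [0.9, 0.5, -1.0]
opening: 0.668
grasp_force: 30.0
time_s: 29.08
position: [0.4572, 0.0056, 0.1616]
tcp_rot: [[-0.006, 1.0, 0.001], [1.0, 0.006, -0.0], [-0.0, 0.001, -1.0]]
force: [-0.1, -0.3, -1.6]
opening: 0.667
grasp_force: 30.0
```

```bash
python3 -m handwheel '[{"delta_rot":[0,0,0],"xyz":[1,0,10],"hand":0.6},{"delta_rot":[0,0,0],"xyz":[1,0,18],"hand":0.6},{"delta_rot":[0,0,0],"xyz":[1,0,24],"hand":0.6},{"delta_rot":[0,0,0],"xyz":[1,0,28],"hand":0.6},{"delta_rot":[0,0,0],"xyz":[1,0,28.5],"hand":0.6}]'
python3 -m handwheel '[{"delta_rot":[0,0,0],"xyz":[0,0,0],"hand":0.6},{"delta_rot":[0,0,0],"xyz":[0,0,0.5],"hand":0.6},{"delta_rot":[0,0,0],"xyz":[0,0,1],"hand":0.6},{"delta_rot":[0,0,0],"xyz":[0,0,1.2],"hand":0.6},{"delta_rot":[0,0,0],"xyz":[0,0,1.2],"hand":0.6}]'
```

```text
time_s: 29.7
position: [0.4563, 0.0069, 0.1322]
tcp_rot: [[-0.006, 1.0, -0.001], [1.0, 0.006, 0.0], [0.0, -0.001, -1.0]]
force: [-0.1, -0.2, -0.4]
opening: 0.668
grasp_force: 30.0
time_s: 30.32
position: [0.4565, 0.0068, 0.1315]
tcp_rot: [[-0.006, 1.0, 0.0], [1.0, 0.006, -0.0], [-0.0, 0.0, -1.0]]
force: [-0.4, -0.4, -0.4]
opening: 0.667
grasp_force: 30.0
```

```bash
python3 -m handwheel '[{"delta_rot":[0,0,0],"xyz":[0,0,0.4],"hand":0.6},{"delta_rot":[0,0,0],"xyz":[0,0,0.8],"hand":0.6},{"delta_rot":[0,0,0],"xyz":[0,0,0.8],"hand":0.6},{"delta_rot":[0,0,0],"xyz":[0,0,0.8],"hand":0.6},{"delta_rot":[0,0,0],"xyz":[0,0,0.8],"hand":0.6}]'
```

```text
time_s: 30.95
position: [0.4565, 0.0068, 0.1314]
tcp_rot: [[-0.006, 1.0, 0.001], [1.0, 0.006, -0.0], [-0.0, 0.001, -1.0]]
force: [-2.4, -0.4, 7.1]
opening: 0.666
grasp_force: 30.0
```

Contact at 7 N. Releasing, then retreating upward and aside.

```bash
python3 -m handwheel '[{"delta_rot":[0,0,0],"xyz":[0,0,0],"hand":-0.6},{"delta_rot":[0,0,0],"xyz":[0,0,0],"hand":-0.9},{"delta_rot":[0,0,0],"xyz":[0,0,0],"hand":-0.9},{"delta_rot":[0,0,0],"xyz":[0,0,0],"hand":-0.9},{"delta_rot":[0,0,0],"xyz":[0,0,-10],"hand":-0.9}]'
python3 -m handwheel '[{"delta_rot":[0,0,0],"xyz":[0,0,-25],"hand":-1},{"delta_rot":[0,0,0],"xyz":[0,0,-60],"hand":-1},{"delta_rot":[0,0,0],"xyz":[0,0,-105],"hand":-1},{"delta_rot":[0,0,0],"xyz":[-50,0,-120],"hand":-1},{"delta_rot":[0,0,0],"xyz":[-110,0,-120],"hand":-1}]'
python3 -m handwheel '[{"delta_rot":[0,0,0],"xyz":[-60,0,0],"hand":-1},{"delta_rot":[0,0,0],"xyz":[-120,0,0],"hand":-1},{"delta_rot":[0,0,0],"xyz":[-180,0,0],"hand":-1},{"delta_rot":[0,0,0],"xyz":[-220,0,0],"hand":-1},{"delta_rot":[0,0,0],"xyz":[-220,0,0],"hand":-1}]'
python3 - <<'E'
from h import *
o=[]
for n in("top","side"):
    im=vision.capture(n); o.append(cv2.resize(im[100:400,60:460,::-1],(400,300)))
    np.save(n+"9.npy",im)
im=np.load("top9.npy"); o[0]=cv2.resize(im[120:320,70:337,::-1],(534,400),interpolation=cv2.INTER_CUBIC)
s=np.load("side9.npy"); o[1]=cv2.resize(s[200:310,300:365+65-25,::-1],(260,400*1),interpolation=cv2.INTER_CUBIC)
cv2.imwrite("pics/final.png",np.hstack(o)); print(bot.read_state()["position"])
E
```

```text
time_s: 31.58
position: [0.4559, 0.007, 0.1403]
tcp_rot: [[-0.006, 1.0, -0.002], [1.0, 0.006, 0.0], [0.001, -0.002, -1.0]]
force: [0.2, -0.5, 0.9]
opening: 0.947
grasp_force: 0.0
time_s: 32.2
position: [0.4582, -0.1039, 0.2632]
tcp_rot: [[-0.009, 1.0, 0.005], [1.0, 0.009, -0.002], [-0.002, 0.005, -1.0]]
force: [0.9, -0.5, 0.1]
opening: 1.0
grasp_force: 0.0
time_s: 32.83
position: [0.4584, -0.3265, 0.261]
tcp_rot: [[-0.002, 1.0, 0.001], [1.0, 0.002, -0.002], [-0.002, 0.001, -1.0]]
force: [0.1, 0.4, -0.4]
opening: 1.001
grasp_force: 0.0
[ 0.45797281 -0.32277466  0.26065705]
```

View pics/final.png

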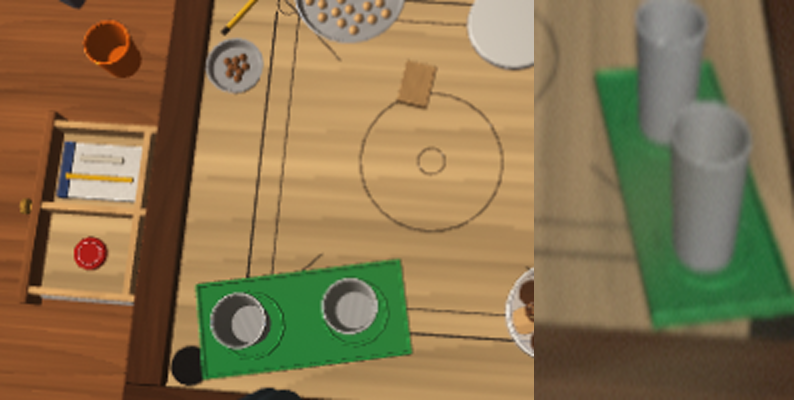

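Run:
```python
from h import *
im=np.load("top9.npy"); hsv=cv2.cvtColor(im,cv2.COLOR_RGB2HSV)
print(plane("top",[[70+239/2,120+321/2],[70+350/2,120+306/2]],.17).round(4).tolist())
print(plane("top",[[70+248/2,120+324.5/2],[70+353/2,120+308/2]],.103).round(4).tolist())
```

```text
[[0.4318, 0.1245, 0.17], [0.4565, 0.0067, 0.17]]
[[0.4314, 0.1275, 0.103], [0.4591, 0.0086, 0.103]]
```

The final picture shows the striker flat in the bay at (90,253). The tumblers stand at (239,321) and (350,306), within about 2 mm of the ring centres by the rim fit. The bowl and matchbox look unmoved.

```bash
python3 -c "
from rig import workorder
print(workorder.hand_in())"
```

```text
the job is handed in; nothing more can be done
None
```

I handed the job in after about 33 s of robot time: both men are in the coin box, the striker lies flat in the empty drawer bay, both tumblers stand in their rings, and the matchbox and bowl were left alone.

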